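# Isolate the bench power supply and lever off its fuse cover

### The job

The fuses of the bench power supply are to be checked. First switch it off: turn the rotary switch until its pointer clicks in at the single white dot. Then take the flat pry tool, lever the snapped-on fuse cover up at the notch in its upper edge and get it right out of its seat, down the slope, so that both fuses lie open (it may stay on the front of the panel or come down on the worktop), lay the tool down on the worktop and leave everything else where it stands.

Things in the scene. Friction and masses are not known exactly. Their poses are not given: they have to be found in the camera images.
- power_supply: Grey bench power supply with white side cheeks, 230 mm wide, 125 mm deep, 86 mm high, fixed to the worktop, front to the robot. Its front is a panel sloping at 30 deg. Origin under its centre; x to its back, y to the robot's left. On top, behind the panel, is a flat strip 20 mm deep with vents, then the upright back.
- panel: Front panel, rises away from the robot at 30 deg to level. Origin: centre of the cover's seat, on the panel face, 51 mm above the worktop. x up the slope, y to the left, z straight out of the panel. Face spans x -52 (25 mm above the worktop) to 66 mm. Cover surround: side bars at y +-34.5 to 40, upper bars at x 33 to 46, 8 mm high, open at the lower end. Two fuses under the cover, in a sunk well, x -15 to 15 mm.
- pry_notch (a point): Point of the panel face below the middle of the seated cover's upper edge (panel x 31, y 0, z 0 mm); it does not move with the cover. Here a pry pocket, |y| < 11 mm, is sunk 10 mm into the panel from x = 22 (under the cover's edge) to x = 46 mm, open above between the two upper bars.
- pry_fulcrum (a point): Middle of the pocket's upper rim, level with the panel face (panel x 46, y 0, z 0 mm): the fulcrum. With the underside of the blade on it, handle up the slope and away from the robot, a blade leaning 8 to 16 deg tip-down from the panel face passes freely under the cover's edge; its tip may go to panel x = 23. Pushing the handle down then raises the cover's edge.
- fuse_cover: White fuse cover that snaps on, a shallow smooth plastic cap, 61 mm along the slope x 64 x 10 mm high, 30 g, 2.5 mm walls. Seated, its frame equals the panel's; it spans x -30 to 31, y -32 to 32, z 0 to 10 mm. Its lower edge hooks by a tongue under a fixed lip, which lets go when the cover moves 3 mm or more down the slope.
- cover_edge (a point): Middle of the underside of the cover's upper edge, in an arched notch 16 mm wide there (cover x 31, y 0, z 2.5 mm). A spring clip inside holds this edge and lets go with a snap when it is lifted about 3 mm (8 to 10 N); left then, the edge rests about 6 mm up on the clip. Lifted 8 mm or more it clears the clip, and the cover slides down the slope by itself, or once the blade is drawn on down or back.
- cover_top (a point): Centre of the cover's outer face (cover z = 10 mm). Four fine ribs run across the lower half. The cover's mouth is open below: behind the wall at the upper edge it is hollow to 7.5 mm above its underside.
- selector (a joint): Rotary switch angle, rad: 0 = off, pointer straight up the slope at the white dot; grows clockwise seen from in front. Click detents at 0, 0.70 and 1.40 (the two on positions, marked by short ticks); stops at -0.06 and 1.46. 0.1 N m carries it over a detent. It starts at an on position, or balanced between the two.
- selector_grip (a point): On the switch's axis (panel x 8, y 100 mm), 23 mm out from the panel face. Black switch: round skirt 42 mm across, 8 mm high, on it a bar grip 38 mm long, 12 mm thick, from 8 to 32 mm above the panel, with a white pointer line on one end. Axes turn with it: x along the bar to the pointer end, z out of the panel.
- off_mark (a point): The single white dot of the off position, 6 mm wide, on the panel face 29 mm up the slope from the switch's axis. A dark display window, 2 mm high, lies from 34 mm up the slope of the axis; four black sockets, 5 mm high, stand 48 mm down the slope of it.
- pry_tool: Flat pry tool 157 mm long, 90 g, lying on the worktop right of the power supply, blade roughly to the robot. Grey square handle with rounded edges, 20 mm wide, 18 mm high. Origin on the handle's underside, below the grip point; x to the blade tip, z up. Handle x -60 to 40, z 0 to 18 mm; steel shank 12 mm wide, z 1 to 8, to x = 65; flat blade 10 mm wide, z 1 to 3.4, to x = 97.
- handle_grip (a point): Grip point: the middle of the handle (tool x 0, y 0, z 9 mm), about 10 mm behind the centre of mass, 97 mm from the blade tip.
- blade_tip (a point): Middle of the end of the blade (tool x 97, y 0, z 2.2 mm). Blade 2.4 mm thick.
- timer: Bystander: white bench timer 38x66x62 mm standing on the left. Origin under its centre.
- tip_box: Bystander: clear and grey pipette tip box 87x121x68 mm, left. Origin under its centre.
- small_jar: Bystander: white screw-lid jar 62x62x60 mm, beyond the tool. Origin under its centre.
- marker: Bystander: marker pen 12x138x13 mm, far left. Origin under its centre.
- petri_dish: Bystander: petri dish 90x90x15 mm, front right. Origin under its centre.
Mind the look-alikes: they are no part of the job. What is shaped like the fuse_cover but red is not meant.

How it is judged:
By the outcome, as a careful person would: the job done as asked, in the order asked, and still so for the second after the job is handed in, with the robot touching nothing.
It also fails if it takes over 64 s, if anything falls off the work surface, if the arm or the gripper's body presses on something with over 40 N, if the wrist force passes 120 N, or if a joint passes its speed limit or range.

### The arm

A 6-joint arm with a two-finger parallel gripper is mounted at the origin on a cart in front of the work surface, level with it; the furniture and walls round the work are solid. World frame = base frame: x ahead of the robot, y to its left, z up, the work surface at z = 0. Lengths are in m, angles in rad, forces in N, time in s.
With the tool pointing down it reaches from about 0.325 to 0.75 m from the base axis. Payload 7.6 kg.
Tool frame: the origin (TCP) lies on the centre line of the jaws, within the pads' length; the fingertips stand 8 mm ahead of it and the grasp point (between the pads) lies 11 mm behind it; x points along the fingers, y is the direction in which the jaws open and shut, and the axes are right-handed (so a half turn about x gives the same grasp; the last joint's range is limited). The gripper opens to 85 mm and grips with 20 to 120 N. Pads are 22 mm wide; open, the fingers measure 114 mm over their backs; the gripper's body (76 mm by 85 mm) begins 54 mm behind the grasp point. The pads swing forward as they close: fully open they stand 13 mm farther back than shut.
Start: joints at [1.109, 0.052, 1.401, -0, 1.689, -0.07], TCP at [0.2, 0.485, 0.239] pointing down, gripper open.
Joint ranges: [-2.9, 2.9], [-0.91, 2.17], [0.12, 2.37], [-1.06, 4.2], [0.26, 2.73], [-2.93, 2.93]. Speed limits (rad/s): [2.57, 2.57, 3.01, 3.14, 3.14, 3.14].

### API

Orientations are given as a unit quaternion [x, y, z, w].
In Python, from plant import bot, eoat, kin, vision, order, current_clock, current_qpos, current_joint_vel, current_joint_efforts, current_ee_pos, current_tcp_rot, current_force, current_wrist_torque, current_width gives the robot as it stands. Calls block until the motion is done:
- bot.move_pose(position, orientation): joint-space move of the TCP to a pose.
- bot.line_to(position, orientation=None, max_speed=0.15, max_force=None): straight line of the TCP; orientation=None keeps the orientation; max_speed is the mean speed in m/s. With max_force (N) it stops when the force on the tool has changed by that much, and returns True; else False.
- bot.movej(angles): joint-space move.
- eoat.grip(opening, newtons=None): opening from 0.0 (shut) to 1.0 (fully open); newtons is the grip in N (None keeps the last); returns when the fingers have stopped.
- bot.sleep(seconds).
- kin.inverse_kinematics(position, orientation): joint angles nearest the present ones, or None.
- vision.get_image(name): name is "scene" or "top" or "wrist"; returns the picture (400x640x3 uint8, red, green, blue); there is no depth.
- vision.calibration(name): a dict with "camera_matrix" (3x3 intrinsics, pixels), "dist_coeffs" ([k1, k2, p1, p2, k3] as OpenCV has them; the pictures are not rectified), "rvec" (rotation vector, rad) and "tvec" (3), from world to camera coordinates, as OpenCV has them. Camera axes: x right, y down, z forward; pixel columns grow to the right and rows downward; lengths in m; the calibration is good to about 2 mm. A picture is of the moment at which its call begins: read the wrist's pose just before it. calibration takes no time and is no camera call; for the wrist camera it gives the pose at the moment of the call.
A pose or a line that the arm cannot do raises bot.MotionError and nothing moves.
- order.hand_in(): hands the job in, once; it reports no verdict.
Readings, each from a call of its own:
- current_clock(): time.
- current_qpos(): joint angles.
- current_joint_vel(): joint speeds.
- current_joint_efforts(): joint torques, N m.
- current_ee_pos(): TCP position.
- current_tcp_rot(): TCP orientation.
- current_force(): force on the tool from outside, world axes, zero at the start.
- current_wrist_torque(): the same for the moment, N m.
- current_width(): opening from 0.0 (shut) to 1.0 (fully open).
Only numpy, scipy, OpenCV 4.12 (cv2) and the standard library are available. Lean on these libraries where they do the work, as an engineer would, in place of code of your own. Each camera call takes 0.05 s, during which the arm holds its last target.

## Working session

There is one attempt and no reset: what is moved stays moved. The work goes in short steps, each a Python script; the robot and the scene stay as the last script left them, time stands still between calls to the robot, and variables do not carry over. Pictures are saved under pics/ and viewed, and the job is handed in when it is done.

```bash
ls; mkdir -p pics
python3 - <<'E'
from plant import *
from plant import vision,current_clock
import cv2
for n in ["scene","top","wrist"]:
    im=vision.get_image(n); cv2.imwrite(f"pics/{n}0.png",im[:,:,::-1])
    c=vision.calibration(n); print(n,c)
print(current_clock())
E
```

```text
pics
scene {'camera_matrix': array([[382.67142951,   0.        , 313.65104188],
       [  0.        , 382.67142951, 197.04143376],
       [  0.        ,   0.        ,   1.        ]]), 'dist_coeffs': array([-0.03560819,  0.        ,  0.        ,  0.        ,  0.        ]), 'rvec': array([ 1.97113016, -0.49441493,  0.34705669]), 'tvec': array([-0.42119668,  0.13654549,  1.08178465])}
top {'camera_matrix': array([[430.63580959,   0.        , 326.52292222],
       [  0.        , 430.63580959, 202.31581722],
       [  0.        ,   0.        ,   1.        ]]), 'dist_coeffs': array([-0.08498077,  0.        ,  0.        ,  0.        ,  0.        ]), 'rvec': array([ 2.15145323, -2.17261591,  0.09857119]), 'tvec': array([0.01404813, 0.49419819, 1.46134461])}
wrist {'camera_matrix': array([[320.49434797,   0.        , 321.57082571],
       [  0.        , 320.49434797, 195.94984797],
       [  0.        ,   0.        ,   1.        ]]), 'dist_coeffs': array([-0.0625449,  0.       ,  0.       ,  0.       ,  0.       ]), 'rvec': array([-2.4078932 , -1.60973779, -0.22685618]), 'tvec': array([-0.52427316, -0.03571717,  0.37917363])}
0.15
```

View pics/scene0.png

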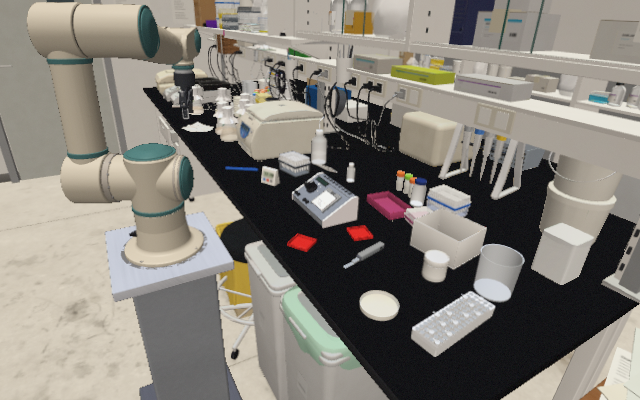

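View pics/top0.png

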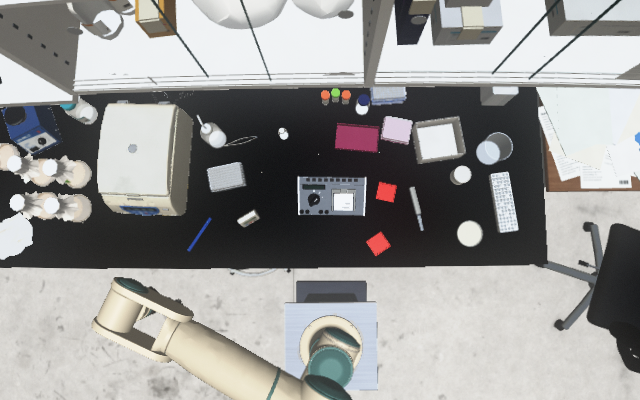

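View pics/wrist0.png

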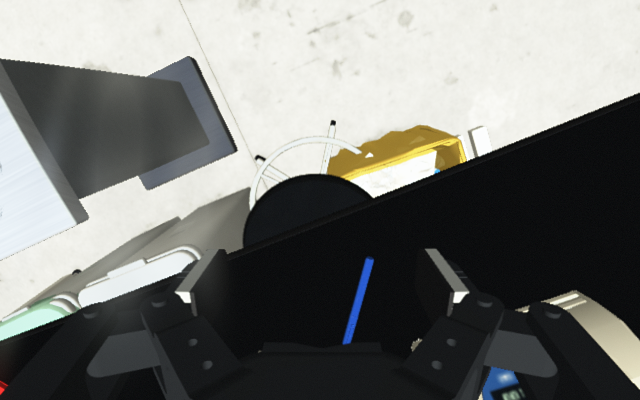

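The top view shows the power supply at (298–366, 177–216), the pry tool at (412,188)–(421,230), and two red decoy covers. I'll write the helpers and measure coarse positions.

```bash
cat > h.py <<'E'
from plant import bot, eoat, kin, vision, order, current_clock, current_qpos, current_joint_vel, current_joint_efforts, current_ee_pos, current_tcp_rot, current_force, current_wrist_torque, current_width
import numpy as np, cv2
from scipy.spatial.transform import Rotation as R
np.set_printoptions(precision=4,suppress=True)
def ray(c,uv):
    p=cv2.undistortPoints(np.array(uv,float).reshape(-1,1,2),c["camera_matrix"],c["dist_coeffs"]).reshape(-1,2)
    M=cv2.Rodrigues(np.array(c["rvec"]))[0]; t=np.array(c["tvec"]).reshape(3)
    return -M.T@t, (M.T@np.c_[p,np.ones(len(p))].T).T
def onplane(c,uv,z):  # horizontal plane z
    o,d=ray(c,uv); return o+d*((z-o[2])/d[:,2])[:,None]
def tri(obs): # list of (c,uv)
    A=np.zeros((3,3));b=np.zeros(3)
    rs=[]
    for c,uv in obs:
        o,d=ray(c,[uv]);d=d[0]/np.linalg.norm(d[0]);P=np.eye(3)-np.outer(d,d);A+=P;b+=P@o;rs.append((P,o))
    x=np.linalg.solve(A,b); return x,[np.linalg.norm(P@(x-o)) for P,o in rs]
def proj(c,X):
    return cv2.projectPoints(np.array(X,float).reshape(-1,3),np.array(c["rvec"]),np.array(c["tvec"]),c["camera_matrix"],c["dist_coeffs"])[0].reshape(-1,2)
def save(n,im): cv2.imwrite(f"pics/{n}.png",im[:,:,::-1])
def quat(x,y):
    x=np.array(x,float);x/=np.linalg.norm(x);y=np.array(y,float);y-=x*(x@y);y/=np.linalg.norm(y)
    return R.from_matrix(np.c_[x,y,np.cross(x,y)]).as_quat()
E
python3 - <<'E'
from h import *
c=vision.calibration("top")
for n,uv,z in [("sup TL",(298,177),.086),("TR",(366,178),.086),("BL",(298,215),.02),("BR",(366,216),.02),("tool",(412,188),.01),("tip",(421,230),.002),("red1",(386,192),.01),("red2",(378,244),.01)]:
    print(n,onplane(c,[uv],z))
w=vision.calibration("wrist"); o,d=ray(w,[(320,196)])
T=R.from_quat(current_tcp_rot()); p=current_ee_pos()
print("tool axes",T.as_matrix(),"cam in tcp",T.inv().apply(o-p),"view dir in tcp",T.inv().apply(d[0]))
o2,d2=ray(w,[(420,196)]);print("img right in tcp",T.inv().apply(d2[0]-d[0]))
im=cv2.imread("pics/top0.png")[160:260,280:440]; cv2.imwrite("pics/topz.png",cv2.resize(im,None,fx=5,fy=5,interpolation=cv2.INTER_CUBIC))
E
```

```text
sup TL [[0.574  0.1029 0.086 ]]
TR [[ 0.5681 -0.1238  0.086 ]]
BL [[0.4518 0.1084 0.02  ]]
BR [[ 0.446  -0.1266  0.02  ]]
tool [[ 0.5433 -0.2907  0.01  ]]
tip [[ 0.3962 -0.3194  0.002 ]]
red1 [[ 0.5301 -0.199   0.01  ]]
red2 [[ 0.3492 -0.1672  0.01  ]]
tool axes [[-0.0005  0.3819  0.9242]
 [-0.0011  0.9242 -0.3819]
 [-1.     -0.0012 -0.0001]] cam in tcp [-0.1343  0.0002 -0.0712] view dir in tcp [ 0.9601 -0.006   0.2796]
img right in tcp [0.0003 0.3139 0.0002]
```

View pics/topz.png

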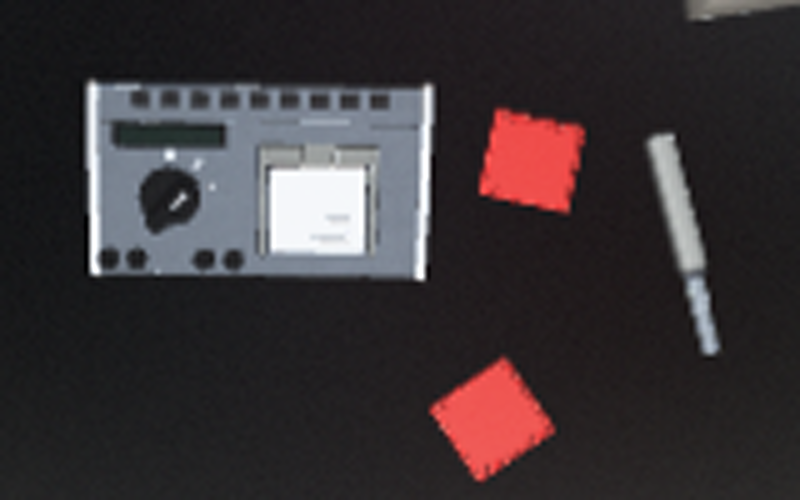

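Run:
```python
from h import *
import pickle
q=quat([0,0,-1],[0,1,0])
out={}
t0=current_clock()
for n,p in [("A",[0.45,0.02,0.24]),("B",[0.43,-0.30,0.20])]:
    j=kin.inverse_kinematics(p,q); print(n,j)
    bot.move_pose(p,q); c=vision.calibration("wrist"); im=vision.get_image("wrist"); save("w"+n,im); out[n]=c
    print(current_clock()-t0)
out["top"]=vision.calibration("top"); out["scene"]=vision.calibration("scene")
pickle.dump(out,open("cal.pkl","wb"))
for n in "AB":
    im=cv2.imread(f"pics/w{n}.png")
    z=im[60:340,130:510]; cv2.imwrite(f"pics/w{n}z.png",cv2.resize(z,None,fx=2.1,fy=2.1,interpolation=cv2.INTER_CUBIC))
```

```text
A [-0.0376 -0.1616  1.605  -0.      1.6982 -1.6084]
1.9583
B [-0.6796  0.065   1.4655 -0.      1.611  -2.2504]
3.2333000000000003
```

View pics/wAz.png

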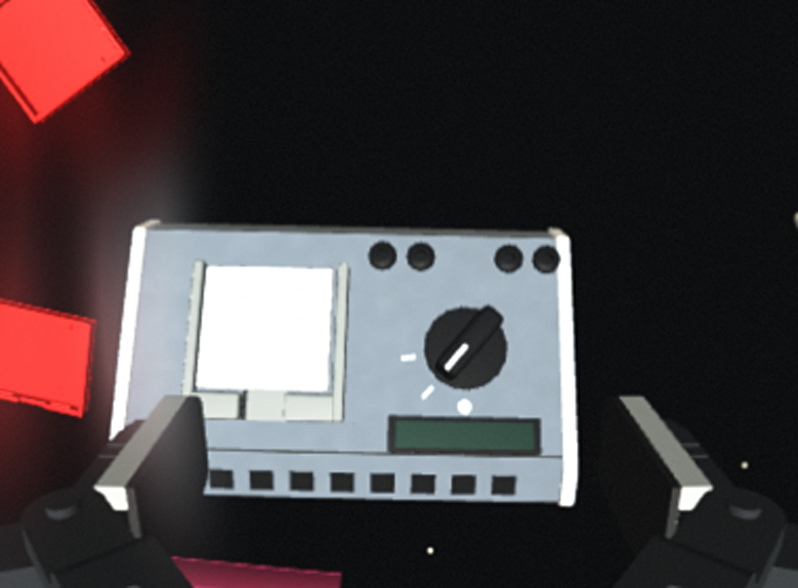

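View pics/wBz.png

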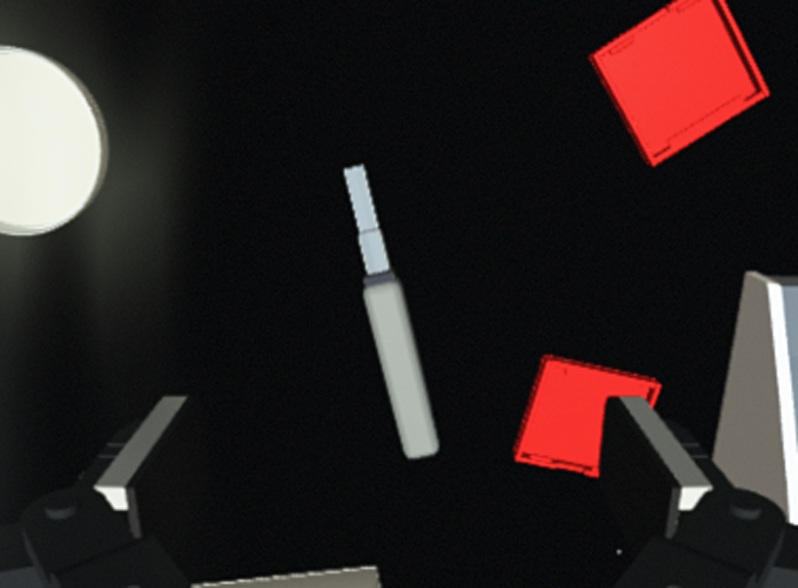

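Wrist view A (zoomed) shows the dot at (464,407), the cover corners at about (205,267), (332,267), (331,391) and (196,391), and the pointer toward the 0.70 tick, at roughly 0.7–0.8 rad. View B shows the tool from tip (353,168) to butt (420,455). Next I'll take sub-pixel measurements.

Run:
```python
from h import *
import pickle
C=pickle.load(open("cal.pkl","rb")); cA,cB,cT=C["A"],C["B"],C["top"]
im=cv2.imread("pics/wA.png"); hsv=cv2.cvtColor(im,cv2.COLOR_BGR2HSV)
w=((hsv[...,2]>225)&(hsv[...,1]<30)).astype(np.uint8)
n,l,s,ce=cv2.connectedComponentsWithStats(w)
for i in range(1,n):
    if s[i,4]>8: print(i,s[i],ce[i])
i=max([i for i in range(1,n) if 210<ce[i][0]<300 and 150<ce[i][1]<260],key=lambda i:s[i,4])
cnt=cv2.findContours((l==i).astype(np.uint8),cv2.RETR_EXTERNAL,cv2.CHAIN_APPROX_NONE)[0][0]
ap=cv2.approxPolyDP(cnt,6,True)
print("cover poly",ap.reshape(-1,2).tolist())
# dot, ticks
# skirt dark
k=(hsv[...,2]<70).astype(np.uint8)
x0,y0=300,190
sub=k[195:255,320:385]; n,l,s,ce=cv2.connectedComponentsWithStats(sub)
for i in range(1,n):
    if s[i,4]>50: print("dark",s[i],ce[i]+[320,195])
# tool
imB=cv2.imread("pics/wB.png");g=cv2.cvtColor(imB,cv2.COLOR_BGR2GRAY);hb=cv2.cvtColor(imB,cv2.COLOR_BGR2HSV)
m=((g>70)&(hb[...,1]<90)).astype(np.uint8); m[:, :285]=0; m[:,345:]=0;m[:130]=0;m[290:]=0
n,l,s,ce=cv2.connectedComponentsWithStats(m)
i=1+np.argmax(s[1:,4]);print("tool",s[i],ce[i])
ys,xs=np.nonzero(l==i)
for r in range(ys.min(),ys.max()+1,4):
    X=xs[ys==r];print(r,X.min(),X.max(),end="; ")
z=im[180:280,200:420]; cv2.imwrite("pics/wAzz.png",cv2.resize(z,None,fx=3.6,fy=3.6,interpolation=cv2.INTER_NEAREST))
```

```text
1 [   0    0  174   14 1033] [55.1985  3.6505]
2 [470   0  22   1  22] [480.5   0. ]
3 [496   0 144  14 982] [589.4511   3.8859]
4 [ 33 122  19  43 230] [ 41.9522 141.613 ]
6 [ 527  142   73   50 1198] [567.9983 168.6987]
13 [183 168  16 100 590] [190.6847 216.8068]
14 [395 172  10 129 809] [399.5773 238.0878]
15 [ 224  187   64   73 4010] [257.1005 220.3075]
28 [289 224   4  36  74] [290.7703 242.2838]
29 [342 224  10  12  34] [346.6176 229.6765]
30 [217 227   5  21  40] [219.35  237.375]
31 [321 228   7   4  21] [323.9524 229.8571]
32 [331 243   6   7  21] [333.381  246.1429]
33 [609 245  31   8  45] [623.6444 248.2667]
34 [227 249  15  10 129] [234.2868 253.7829]
35 [348 250   7   8  43] [350.8837 253.3256]
38 [592 254  20   6  43] [601.4186 256.4419]
39 [551 256  36   9  59] [569.5424 260.0339]
40 [ 561  257   79   67 3926] [601.2035 290.146 ]
41 [549 270   1  22  22] [549.  280.5]
42 [176 292  15  11  98] [184.6122 296.1735]
43 [454 292  14  11  96] [458.6354 296.1771]
48 [  0 332  42  31 573] [ 26.3944 343.9354]
49 [ 116  367   49   33 1082] [141.3318 386.1285]
cover poly [[229, 187], [224, 244], [247, 244], [248, 259], [287, 259], [286, 250], [264, 252], [266, 245], [285, 245], [287, 188]]
dark [  12   11   39   39 1119] [352.0009 224.5496]
tool [ 294  138   45  140 2131] [316.0924 215.2515]
138 302 302; 142 294 304; 146 295 305; 150 296 305; 154 297 306; 158 298 308; 162 299 308; 166 300 309; 170 301 311; 174 301 312; 178 302 313; 182 303 314; 186 304 315; 190 305 316; 194 304 319; 198 303 321; 202 303 322; 206 304 323; 210 305 323; 214 307 324; 218 308 325; 222 309 326; 226 310 327; 230 311 328; 234 312 329; 238 313 330; 242 314 331; 246 315 332; 250 316 333; 254 317 334; 258 318 335; 262 319 336; 266 320 337; 270 321 338; 274 322 338;
```

View pics/wAzz.png

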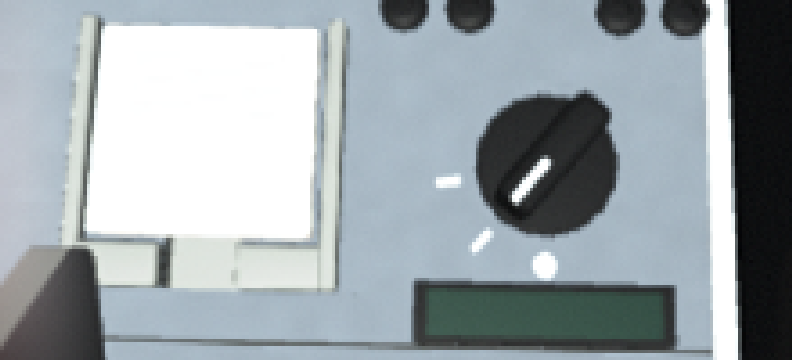

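```bash
cat > fit.py <<'E'
from h import *
import pickle
s30,c30=.5,np.sqrt(3)/2
def fit(c,feat):
    L=[];W=[]
    for uv,(x,y,z) in feat:
        x,y,z=x/1e3,y/1e3,z/1e3
        L.append([x*c30-z*s30,y]); h=.051+x*s30+z*c30
        W.append(onplane(c,[uv],h)[0][:2])
    L=np.array(L);W=np.array(W); lm,wm=L.mean(0),W.mean(0)
    a=L-lm;b=W-wm; th=np.arctan2((a[:,0]*b[:,1]-a[:,1]*b[:,0]).sum(),(a*b).sum())
    Rm=np.array([[np.cos(th),-np.sin(th)],[np.sin(th),np.cos(th)]])
    O=wm-Rm@lm; res=(W-(L@Rm.T+O))*1e3
    return O,th,res
E
python3 - <<'E'
from fit import *
C=pickle.load(open("cal.pkl","rb"));cA,cB=C["A"],C["B"]
z=lambda x,y:(x/3.6+200-.5,y/3.6+180-.5)
feat=[((350.9,253.3),(37,100,0)),(z(547.5,165.5),(8,100,8)),
((229,187),(-30,-32,10)),((287.5,188),(-30,32,10)),((286,245),(31,32,10)),((224,244.5),(31,-32,10)),
(z(335,290),(46,40,8)),(z(347,20),(-30,40,8))]
O,th,res=fit(cA,feat);print(O,th);print(res)
O,th,res=fit(cA,feat[:6]);print(O,th);print(res)
# scale check, with ticks: directions
for uv in [(333.4,246.1),(323.9,229.9)]:
    print("tick",uv)
# tool
b=onplane(cB,[(299.1,142),(310.6,190)],.0034);h=onplane(cB,[(313.5,206),(329.6,270)],.018)
tip=onplane(cB,[(299,139)],.0034);butt=onplane(cB,[(330.5,277.5)],.018)
print("blade",b,"handle",h,"tip",tip,"butt",butt,np.linalg.norm((tip-butt)[0,:2]))
for v in [b[0]-b[1],h[0]-h[1],(tip-butt)[0]]: print(np.arctan2(v[1],v[0]))
E
```

```text
[ 0.4956 -0.0477] -0.01972685224907576
[[ 0.3906 -0.4059]
 [ 1.2396 -0.374 ]
 [ 0.7401  0.6919]
 [ 0.6098 -0.6621]
 [-0.1751  0.3905]
 [ 0.8299  0.6551]
 [-0.2974 -0.5185]
 [-3.3375  0.223 ]]
[ 0.4962 -0.0476] -0.019807836172409537
[[-0.2206 -0.4527]
 [ 0.6284 -0.4231]
 [ 0.1395  0.6399]
 [ 0.004  -0.7141]
 [-0.7807  0.3428]
 [ 0.2294  0.6073]]
tick (333.4, 246.1)
tick (323.9, 229.9)
blade [[ 0.398  -0.3223  0.0034]
 [ 0.4491 -0.3109  0.0034]] handle [[ 0.4624 -0.3075  0.018 ]
 [ 0.5369 -0.2902  0.018 ]] tip [[ 0.395  -0.3223  0.0034]] butt [[ 0.5463 -0.2891  0.018 ]] 0.15492885974883694
-2.922535707180755
-2.9133285266499804
-2.9256507256972264
```

```bash
cat >> h.py <<'E'
O=np.array([0.4962,-0.0476,0.051]); TH=-0.0198
f=np.array([np.cos(TH),np.sin(TH),0]);l=np.array([-np.sin(TH),np.cos(TH),0]);k=np.array([0,0,1.])
ux=f*np.cos(np.pi/6)+k*.5; n=-f*.5+k*np.cos(np.pi/6)
PM=np.c_[ux,l,n]
def P(x,y,z): return O+PM@np.array([x,y,z])/1e3   # panel mm -> world m
def topanel(X): return (np.atleast_2d(X)-O)@PM*1e3
def onpanel(c,uv,z): # cast to panel plane z mm -> panel mm
    o,d=ray(c,uv); t=(z/1e3-(o-O)@n)/(d@n); return topanel(o+d*t[:,None])
def selq(phi,s=1): # jaw across the bar
    return quat(-n,s*(np.sin(phi)*ux+np.cos(phi)*l))
E
python3 - <<'E'
from h import *
import pickle
C=pickle.load(open("cal.pkl","rb"));cA=C["A"]
im=cv2.imread("pics/wA.png"); g=cv2.cvtColor(im,cv2.COLOR_BGR2GRAY)
s=(g>150).astype(np.uint8);n_,lb,st,ce=cv2.connectedComponentsWithStats(s)
for i in range(1,n_):
    if 338<ce[i][0]<356 and 220<ce[i][1]<240:
        ys,xs=np.nonzero(lb==i); v=cv2.fitLine(np.c_[xs,ys].astype(np.float32),cv2.DIST_L2,0,.01,.01).ravel()
        q=onpanel(cA,[v[2:]-5*v[:2],v[2:]+5*v[:2]],32); d=q[1]-q[0]; d*=np.sign(d[0]); print("line",ce[i],onpanel(cA,[ce[i]],32),np.arctan2(-d[1],d[0]))
        r=onpanel(cA,[ce[i]],32)[0]; print("centre-based",np.arctan2(-(r[1]-100),r[0]-8))
print(onpanel(cA,[(333.4,246.1),(323.95,229.86)],0)-[8,100,0])
j0=current_qpos()
for s_ in (1,-1):
  for phi in (.7,1.05,0,-.04):
    print(s_,phi,kin.inverse_kinematics(P(8,100,20),selq(phi,s_)),kin.inverse_kinematics(P(8,100,80),selq(phi,s_)))
E
```

```text
line [346.8958 229.4167] [[16.1804 92.5479 32.    ]] 0.69939415638318
centre-based 0.7388442396930228
[[ 21.6403 -18.901    0.    ]
 [  4.6527 -29.1129  -0.    ]]
1 0.7 [ 0.0506 -0.2444  2.0983 -0.0508  0.7658 -0.7732] [ 0.057  -0.4315  2.1263 -0.048   0.925  -0.7753]
1 1.05 [ 0.0506 -0.2444  2.0983 -0.0508  0.7658 -0.4232] [ 0.057  -0.4315  2.1263 -0.048   0.925  -0.4253]
1 0 [ 0.0506 -0.2444  2.0983 -0.0508  0.7658 -1.4732] [ 0.057  -0.4315  2.1263 -0.048   0.925  -1.4753]
1 -0.04 [ 0.0506 -0.2444  2.0983 -0.0508  0.7658 -1.5132] [ 0.057  -0.4315  2.1263 -0.048   0.925  -1.5153]
-1 0.7 [ 0.0506 -0.2444  2.0983 -0.0508  0.7658  2.3684] [ 0.057  -0.4315  2.1263 -0.048   0.925   2.3663]
-1 1.05 [ 0.0506 -0.2444  2.0983 -0.0508  0.7658  2.7184] [ 0.057  -0.4315  2.1263 -0.048   0.925   2.7163]
-1 0 [ 0.0506 -0.2444  2.0983 -0.0508  0.7658  1.6684] [ 0.057  -0.4315  2.1263 -0.048   0.925   1.6663]
-1 -0.04 [ 0.0506 -0.2444  2.0983 -0.0508  0.7658  1.6284] [ 0.057  -0.4315  2.1263 -0.048   0.925   1.6263]
```

Run:
```python
from h import *
t=current_clock()
bot.move_pose(P(8,100,110),selq(.7))
c=vision.calibration("wrist"); save("s1",vision.get_image("wrist"))
eoat.grip(0.5,30)
print(current_clock()-t, current_width())
r=bot.line_to(P(8,100,22),max_speed=.15,max_force=12); print("stopped",r,topanel(current_ee_pos()),current_force())
if not r:
    eoat.grip(0.0,40); print("w",current_width()*85, current_force(), current_wrist_torque())
print(current_clock()-t)
```

```text
1.8834 0.5034848106196815
stopped False [[  8.3759 100.0258  22.3782]] [-0.0124 -1.0295  0.866 ]
w 10.710918005274547 [-9.3628 -2.8948  7.6834] [-0.4136  0.8566 -0.3124]
2.9917
```

View pics/s1.png

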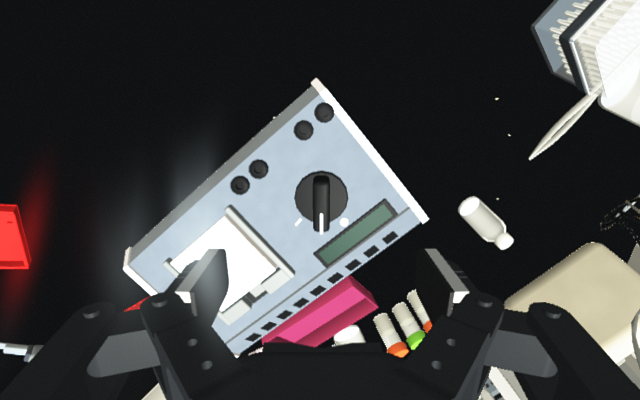

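The close-up shows the bar vertical at column 321, centred between the jaws and aligned with them. The jaws now hold it, so I'll turn it.

Run:
```python
from h import *
t=current_clock()
for phi in (.5,.3,.1,0,-.03):
    bot.move_pose(P(8,100,22),selq(phi))
    print(phi,current_qpos()[5],current_force(),current_wrist_torque(),round(current_clock()-t,2))
eoat.grip(0.4)
bot.line_to(P(8,100,100),max_speed=.2)
c=vision.calibration("wrist"); save("s2",vision.get_image("wrist"))
print(current_clock()-t,current_clock(), current_force())
```

```text
0.5 -0.9737491123747359 [-8.524  -2.6127  5.868 ] [-0.3409  0.9295 -0.2819] 0.31
0.3 -1.1738236149807926 [-8.2773 -2.9437  6.9785] [-0.3785  0.875  -0.2238] 0.62
0.1 -1.3738955277523832 [-9.2389 -2.121   7.039 ] [-0.341   0.8713 -0.1801] 0.92
0 -1.4737988799422461 [-8.2506 -2.2033  7.0303] [-0.2769  0.8821 -0.212 ] 1.17
-0.03 -1.5033361080256618 [-8.9017 -2.0927  7.1771] [-0.2419  0.8846 -0.1453] 1.42
2.3667 8.7417 [ 0.8962  0.8994 -0.2448]
```

View pics/s2.png

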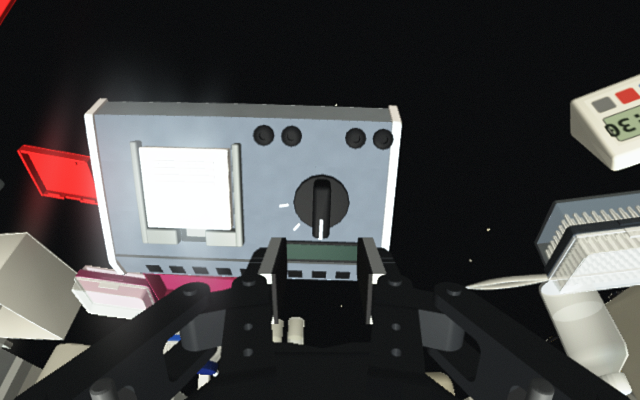

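The pointer line at (320,228) is straight up the slope and the switch is clicked in at off. Next is the tool.

Run:
```python
from h import *
t=current_clock()
a=1.790; q=quat([0,0,-1],[np.cos(a),np.sin(a),0]); g=np.array([.4887,-.3017])
bot.line_to(P(8,100,140),max_speed=.3)
bot.move_pose([*g,.14],q)
c=vision.calibration("wrist"); im=vision.get_image("wrist"); save("t1",im)
import pickle; pickle.dump(c,open("t1.pkl","wb"))
print(current_clock()-t,kin.inverse_kinematics([*g,.012],q))
print(proj(c,[[*g,.018]]), proj(c,[[*(g+.097*np.array([np.cos(-2.922),np.sin(-2.922)])),.0034]]))
```

```text
1.6915999999999993 [-0.6174  0.3815  1.4926 -0.      1.2675 -2.4074]
[[320.4415 191.6001]] [[320.3657  69.2729]]
```

View pics/t1.png

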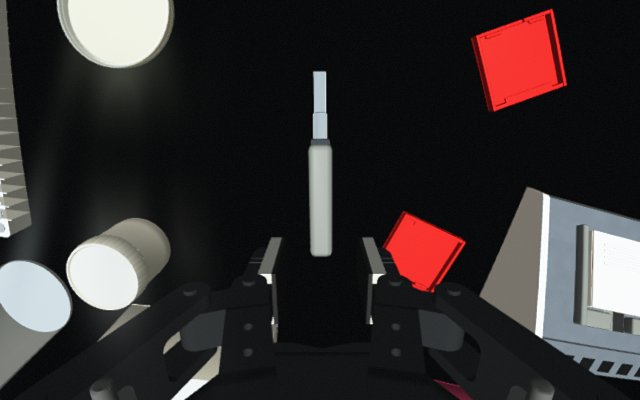

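The tool runs straight down column 320 with its tip at row 71 (predicted 69), so it is aligned. I'll grasp it.

Run:
```python
from h import *
t=current_clock()
g=np.array([.4887,-.3017])
r=bot.line_to([*g,.012],max_speed=.15,max_force=10); print(r,current_ee_pos(),current_force())
eoat.grip(0.0,90); print(current_width()*85,current_force())
bot.line_to([*g,.16],max_speed=.2)
print(current_width()*85,current_force(),current_wrist_torque(),current_clock()-t)
c=vision.calibration("wrist"); im=vision.get_image("wrist"); save("t2",im)
T=R.from_quat(current_tcp_rot());p=current_ee_pos()
g3=onplane(c,[(320,71)],.1)
import pickle; pickle.dump((c,T.as_matrix(),p),open("t2.pkl","wb"))
print(p,T.as_matrix())
```

```text
False [ 0.4894 -0.3021  0.0133] [ 0.8664  1.0733 -0.0362]
17.359879021218976 [0.2141 0.0352 6.5326]
17.326641655823323 [-0.0011 -0.2081 -1.5684] [ 0.0256  0.0048 -0.028 ] 2.1750000000000007
[ 0.488  -0.3012  0.1579] [[-0.0029 -0.2174  0.9761]
 [ 0.0021  0.9761  0.2174]
 [-1.      0.0026 -0.0024]]
```

View pics/t2.png

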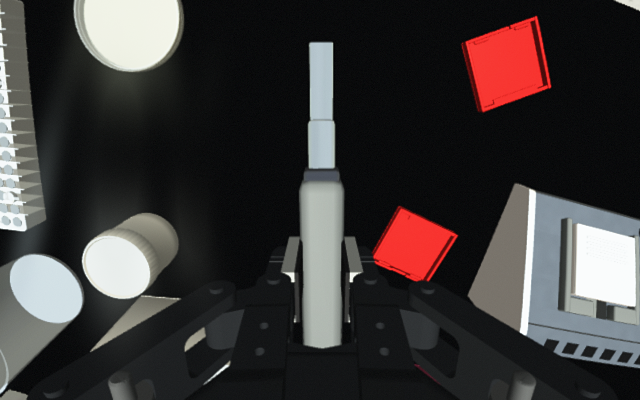

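Run:
```python
from h import *
import pickle
c,T,p=pickle.load(open("t2.pkl","rb"))
im=cv2.imread("pics/t2.png");g=cv2.cvtColor(im,cv2.COLOR_BGR2GRAY)
for r in (38,40,41,42,43,44,60,80,110,130,160):
    x=np.nonzero(g[r,290:355]>70)[0]+290; print(r,(x.min(),x.max(),(x.min()+x.max())/2) if len(x) else None)
def cast(uv,xg):
    o,d=ray(c,[uv]); o=T.T@(o-p); d=T.T@d[0]; return (o+d*((xg-o[0])/d[0]))*1e3
for xg in (.007,.009,.011): print(cast((321,41.5),xg),cast((309,60),xg)-cast((333,60),xg), "shank",cast((321,120),xg-.0046*0), "handle end",cast((321,169),xg-.0146))
```

```text
38 None
40 None
41 None
42 (np.int64(310), np.int64(332), np.float64(321.0))
43 (np.int64(309), np.int64(332), np.float64(320.5))
44 (np.int64(309), np.int64(332), np.float64(320.5))
60 (np.int64(309), np.int64(332), np.float64(320.5))
80 (np.int64(310), np.int64(332), np.float64(321.0))
110 (np.int64(310), np.int64(332), np.float64(321.0))
130 (np.int64(308), np.int64(334), np.float64(321.0))
160 (np.int64(308), np.int64(334), np.float64(321.0))
[  7.      -0.1604 -95.6449] [ 0.     -9.9332 -0.0095] shank [  7.      -0.1957 -64.0284] handle end [ -7.6     -0.1736 -45.4249]
[  9.      -0.166  -95.9921] [  0.     -10.0735  -0.0096] shank [  9.      -0.2018 -63.9289] handle end [ -5.6     -0.18   -45.0211]
[ 11.      -0.1716 -96.3392] [ -0.     -10.2138  -0.0097] shank [ 11.      -0.2079 -63.8295] handle end [ -3.6     -0.1865 -44.6173]
```

```bash
cat >> h.py <<'E'
TT=np.array([11.5,-0.2,-96])/1e3   # tip underside in gripper frame
def pry(a,tip_panel):
    """a deg lean tip-down; tip_panel: blade tip underside in panel mm"""
    a=np.radians(a); xg=np.sin(a)*ux-np.cos(a)*n; q=quat(xg,l)
    return P(*tip_panel)-R.from_quat(q).apply(TT), q
def ins(a,d,off=0,y=0):
    r=np.radians(a); return pry(a,(46-d*np.cos(r)-off*np.sin(r), y, -d*np.sin(r)+off*np.cos(r)))
def tipnow(): return topanel(current_ee_pos()+R.from_quat(current_tcp_rot()).apply(TT))[0]
E
python3 - <<'E'
from h import *
for a,d,o in [(12,-25,60),(12,-25,6),(12,22.5,1),(0,22,0),(-15,20,0)]:
    p,q=ins(a,d,o); print(a,d,p,kin.inverse_kinematics(p,q))
t=current_clock()
bot.line_to([.47,-.28,.24],max_speed=.3)
p,q=ins(12,-25,60); bot.move_pose(p,q)
p,q=ins(12,-20,6); bot.line_to(p,q,max_speed=.15)
print("tip",tipnow(),p-current_ee_pos())
bot.sleep(.2);print("tip",tipnow(),p-current_ee_pos())
import pickle
c=vision.calibration("wrist"); T=R.from_quat(current_tcp_rot()).as_matrix();pp=current_ee_pos()
im=vision.get_image("wrist"); save("p1",im); pickle.dump((c,T,pp),open("p1.pkl","wb"))
cv2.imwrite("pics/p1z.png",cv2.resize(im[60:260,200:440,::-1],None,fx=3,fy=3,interpolation=cv2.INTER_CUBIC))
print(current_clock()-t,current_clock())
E
```

```text
12 -25 [ 0.5781 -0.049   0.2081] [-0.2069 -0.2634  1.8958  0.1757  0.7926 -1.8346]
12 -25 [ 0.6142 -0.0497  0.168 ] [-0.1914 -0.1103  1.8471  0.1811  0.6872 -1.8395]
12 22.5 [ 0.5823 -0.0491  0.1325] [-0.205  -0.1601  1.9682  0.2137  0.6199 -1.884 ]
0 22 [ 0.5944 -0.0493  0.121 ] [-0.1816 -0.0174  1.7876  0.1069  0.8563 -1.7814]
-15 20 [ 0.6065 -0.0496  0.1048] [-0.1583  0.1841  1.55    0.0392  1.1484 -1.7207]
tip [64.5003 -0.6788 10.094 ] [-0.0002  0.0007 -0.0001]
tip [65.3124 -0.2855 11.0136] [-0.0002  0.0003 -0.0015]
2.191699999999999 14.85
```

View pics/p1.png

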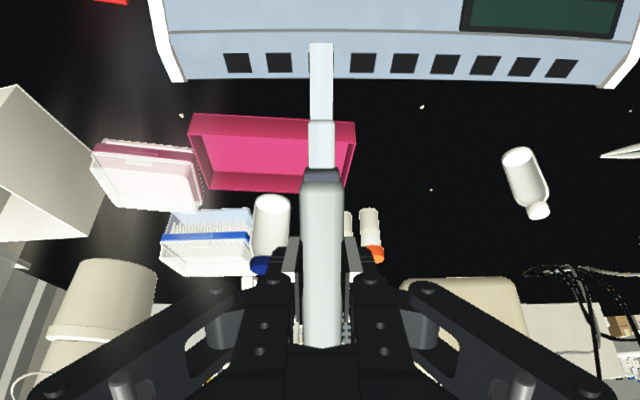

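The tool is aimed, with blade at column 321, but the pocket is out of frame above. I'll check the panel-edge row against the fit, and take y and x from the top and scene cameras.

Run:
```python
from h import *
import pickle
c,T,pp=pickle.load(open("p1.pkl","rb"))
print("pred panel edge",proj(c,[P(66,-40,0),P(66,0,0),P(66,60,0)]))
e=O+f*.066*np.cos(np.pi/6)+k*.033
print("strip back",proj(c,[e+f*.02-l*.04,e+f*.02+l*.05]))
it=vision.get_image("top"); isc=vision.get_image("scene")
ct=vision.calibration("top");cs=vision.calibration("scene")
for nm,im,cc,z in(("top",it,ct,6),("scene",isc,cs,7)):
    im=im[:,:,::-1].copy(); u=proj(cc,[P(0,0,10)])[0]; a,b=int(u[0])-55,int(u[1])-40
    zz=cv2.resize(im[b:b+80,a:a+120],None,fx=z,fy=z,interpolation=cv2.INTER_CUBIC)
    for q in [P(46,11,0),P(46,-11,0),P(31,32,10),P(31,-32,10),P(-30,32,10),P(-30,-32,10),P(37,100,0),P(8,100,32),P(46,40,8),P(46,-40,8),pp+T@TT]:
        v=(proj(cc,[q])[0]-[a,b]+.5)*z; cv2.circle(zz,tuple(int(i) for i in v),4,(0,0,255),1)
    cv2.imwrite(f"pics/{nm}1z.png",zz)
```

```text
pred panel edge [[233.986   44.5333]
 [321.6747  43.7682]
 [452.5208  45.4437]]
strip back [[242.7488  80.3455]
 [420.2585  80.6065]]
```

View pics/top1z.png

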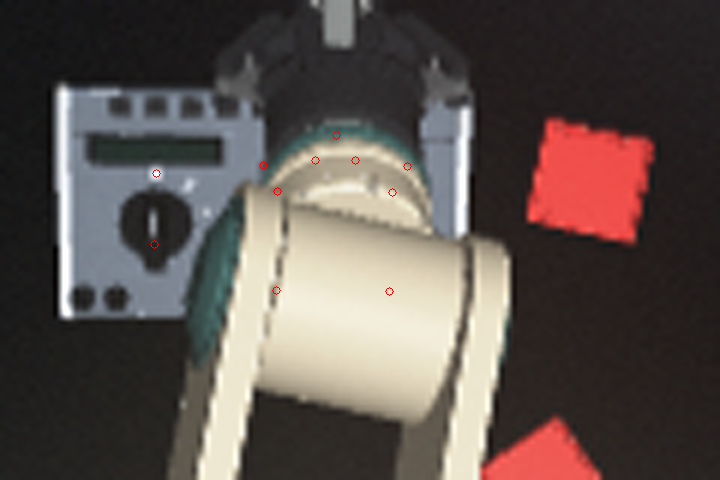

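View pics/scene1z.png

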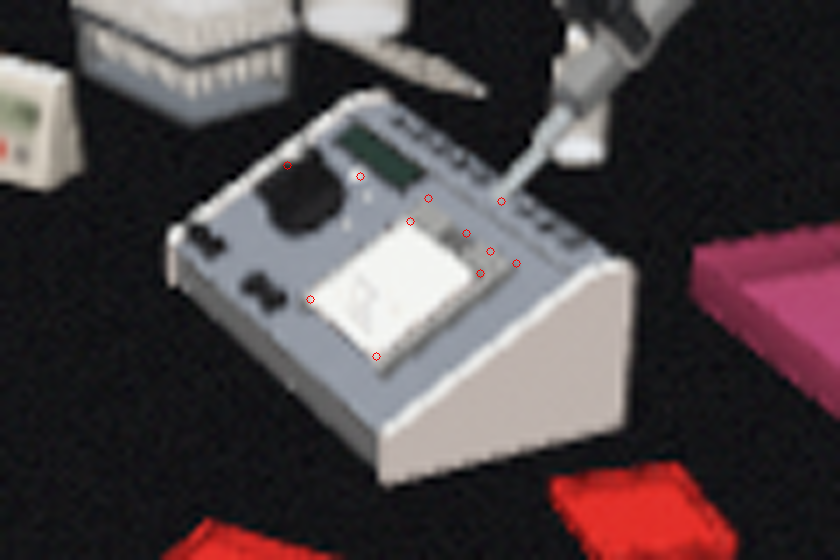

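View pics/p1z.png

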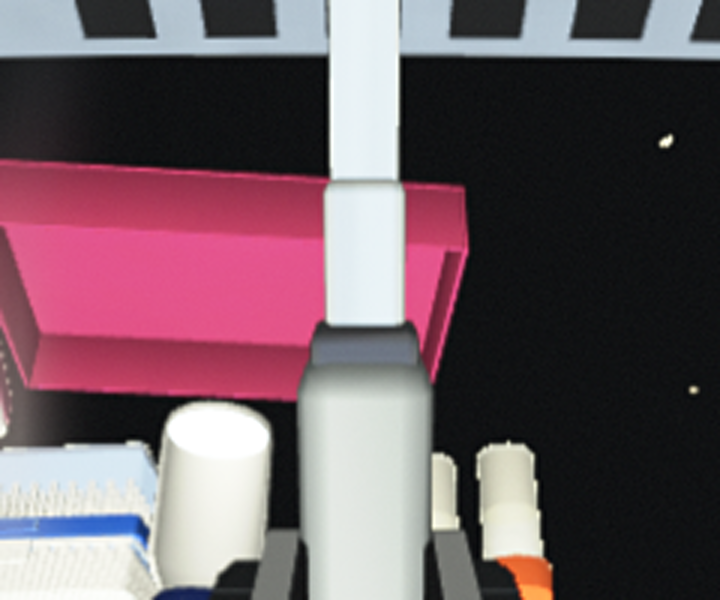

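Run:
```python
from h import *
import pickle
C=pickle.load(open("cal.pkl","rb"));cA=C["A"]; c,T,pp=pickle.load(open("p1.pkl","rb"))
z=lambda x,y:(x/3.6+200-.5,y/3.6+180-.5)
print("A line",onpanel(cA,[z(400,343),z(130,337)],0)); print("p1 line",onpanel(c,[(220,29.5),(300,32),(400,35)],0))
print("A pocket upper rim / bar", onpanel(cA,[z(160,287),z(237,289),z(335,290)],8))
print("A pocket edges z0/8", onpanel(cA,[z(165,262),z(238,265)],8))
print("A display", onpanel(cA,[z(415,281),z(675,288),z(413,340),z(675,348)],2))
im=cv2.imread("pics/wA.png"); print("back", [onplane(cA,[(u,60+v/2.1)],.086) for u,v in ((240,488),(380,500))])
```

```text
A line [[ 59.5194  57.8691  -0.    ]
 [ 59.5508 -19.7996  -0.    ]]
p1 line [[ 59.6055 -45.6306  -0.    ]
 [ 61.0786  -9.7013  -0.    ]
 [ 62.08    35.2721  -0.    ]]
A pocket upper rim / bar [[ 45.4876 -10.2616   8.    ]
 [ 45.54    11.6227   8.    ]
 [ 45.2304  39.3451   8.    ]]
A pocket edges z0/8 [[38.4487 -9.3209  8.    ]
 [38.8197 11.5365  8.    ]]
A display [[ 41.983   61.8053   2.    ]
 [ 42.7966 136.9564   2.    ]
 [ 58.6113  61.6006   2.    ]
 [ 59.7444 136.5245   2.    ]]
back [array([[ 0.5669, -0.0641,  0.086 ]]), array([[0.5735, 0.0814, 0.086 ]])]
```

Both views agree to about 1 mm: seam at panel x≈60, pocket centred at y≈0.5, display start at x=42 as specified. Inserting under force guard.

Run:
```python
from h import *
t=current_clock()
f0=current_force(); print("f0",f0)
for d,o in ((-5,1.5),(8,1.2),(21,1.0)):
    p,q=ins(12,d,o,.5); r=bot.line_to(p-np.array([0,0,.001]),q,max_speed=.05 if d>0 else .1,max_force=8)
    print(d,r,"tip",tipnow(),PM.T@(current_force()-f0))
    if r: break
bot.sleep(.1);print("tip",tipnow(),PM.T@(current_force()-f0),current_clock()-t)
save("p2",vision.get_image("scene"))
im=vision.get_image("scene");cv2.imwrite("pics/p2z.png",cv2.resize(im[165:245,280:400,::-1],None,fx=6,fy=6,interpolation=cv2.INTER_CUBIC))
```

```text
f0 [-0.4458 -0.5711 -0.4431]
-5 False tip [49.4915  0.5916  1.5085] [-0.5346  0.7052 -0.986 ]
8 False tip [36.8351  0.5486 -1.4361] [-0.6456  0.7579  0.9618]
21 False tip [23.6877  0.583  -4.4652] [-2.0178  0.8169  2.6232]
tip [24.1078  0.5522 -4.4215] [-0.6398  0.2739  2.59  ] 1.2332999999999998
```

View pics/p2z.png

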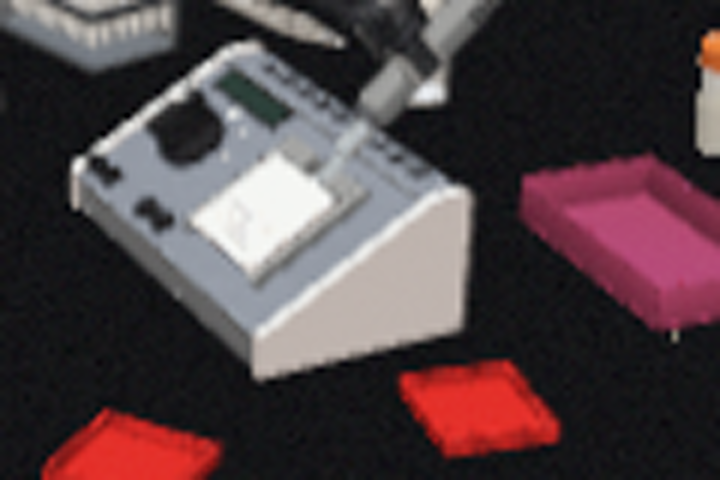

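The blade went under the edge and rests on the rim at about 2.6 N, with tip at panel x=24.1, z=-4.4. Levering now.

```bash
cat >> h.py <<'E'
def lev(a,dE=42,off=0.3,y=.5):  # underside line through upper panel edge (66,0,0)
    r=np.radians(a); return pry(a,(66-dE*np.cos(r)-off*np.sin(r), y, -dE*np.sin(r)+off*np.cos(r)))
E
python3 - <<'E'
from h import *
t=current_clock(); f0=np.array([-.4,-.5,-.4])
steps=[ins(a,21.5,.3,.5) for a in (8,4,0)]+[lev(a) for a in (-4,-7,-10,-13,-16)]
for p,q in steps:
    r=bot.line_to(p,q,max_speed=.04,max_force=30)
    print(r,"tip",tipnow(),PM.T@(current_force()-f0),current_width()*85,round(current_clock()-t,2))
    if r: break
im=vision.get_image("scene");cv2.imwrite("pics/p3z.png",cv2.resize(im[165:245,280:400,::-1],None,fx=6,fy=6,interpolation=cv2.INTER_CUBIC))
save("p3w",vision.get_image("wrist"))
E
```

```text
False tip [26.4253  0.2879 -2.4792] [ 1.4201 -0.8964  3.9507] 17.56229447872591 0.28
False tip [25.193   0.3937 -1.0838] [-1.352   0.5858  8.5086] 17.221744004613672 0.57
False tip [25.0496  0.4527  0.7352] [-2.8257  0.3483 13.5753] 17.30577997929363 0.85
False tip [25.1728  0.4196  3.5497] [-0.5543  0.6643 11.1944] 17.419428239583485 1.1
False tip [25.1123  0.4704  5.6815] [-0.3868  0.434   9.191 ] 17.19787648601706 1.35
False tip [25.3749  0.5013  7.7575] [-0.7595 -0.5159  8.3946] 17.187747137074016 1.6
False tip [25.7237  0.4965  9.7482] [0.8939 0.3726 9.0088] 17.492983844896138 1.85
False tip [26.219   0.485  11.7227] [0.9332 0.1949 8.4092] 17.283211110806388 2.1
```

View pics/p3z.png

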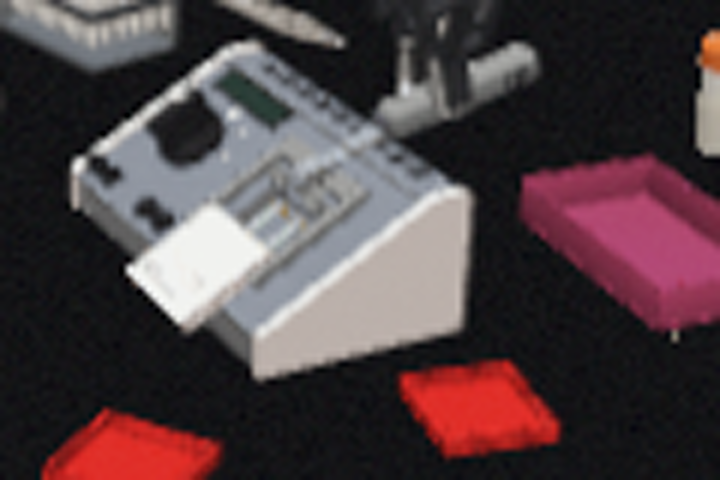

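View pics/p3w.png

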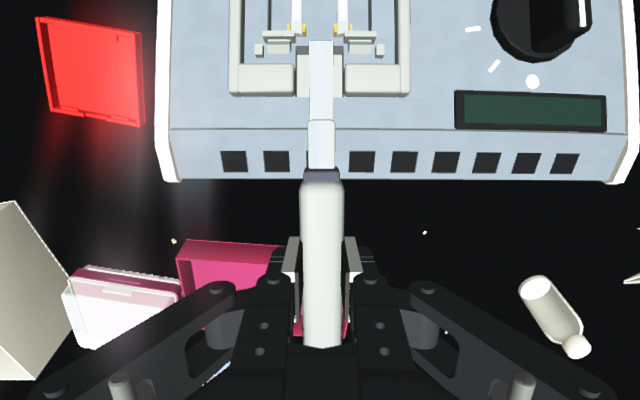

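The cover is off and sliding down the front; both fuses are showing around (320,40) in the wrist view. I'll withdraw and lay the tool back where it was.

Run:
```python
from h import *
t=current_clock()
p0=current_ee_pos()
bot.line_to(p0+n*.05+k*.05,max_speed=.2)
a=1.790; q=quat([0,0,-1],[np.cos(a),np.sin(a),0]); g=np.array([.4887,-.3017])
bot.move_pose([.50,-.26,.24],q)
bot.line_to([*g,.05],q,max_speed=.25)
save("l0",vision.get_image("wrist"))
im=vision.get_image("scene");save("l0s",im);cv2.imwrite("pics/l0z.png",cv2.resize(im[165:285,260:420,::-1],None,fx=5,fy=5,interpolation=cv2.INTER_CUBIC))
print(current_clock()-t,current_clock(),current_ee_pos())
```

```text
2.5749999999999993 21.0583 [ 0.4899 -0.3019  0.0522]
```

View pics/l0z.png

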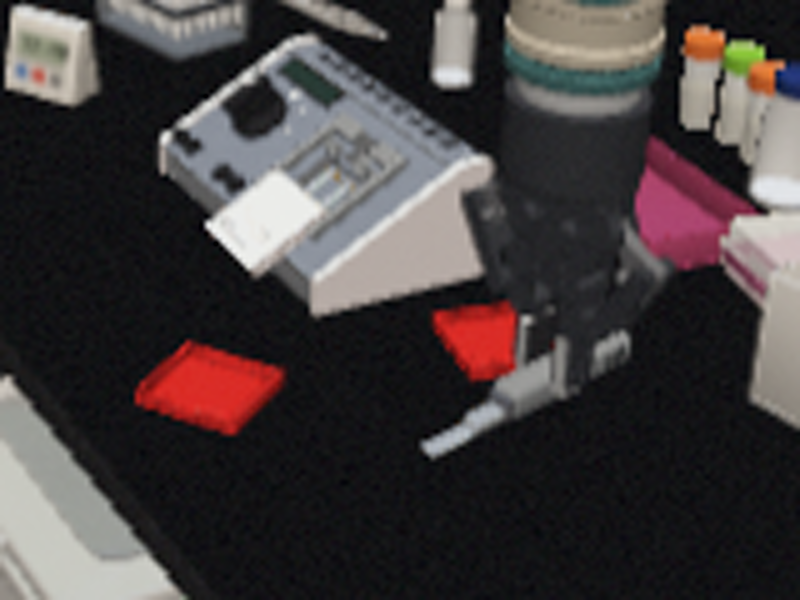

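View pics/l0.png

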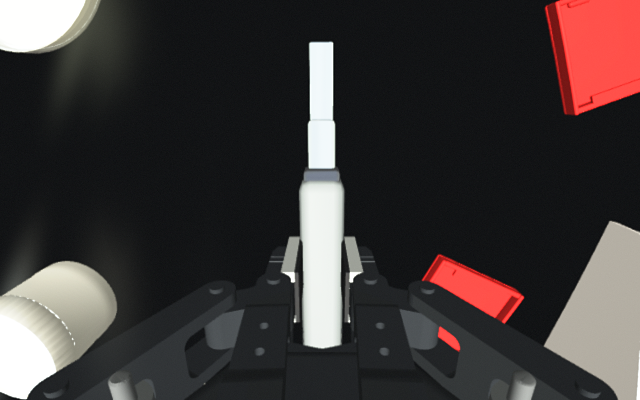

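The cover now rests across the lower front of the panel and the tool has not shifted in the grip. I'll lay it down.

Run:
```python
from h import *
t=current_clock()
g=np.array([.4887,-.3017])
r=bot.line_to([*g,.009],max_speed=.06,max_force=4); print(r,current_ee_pos(),current_force())
eoat.grip(0.35); 
bot.line_to([*g,.16],max_speed=.2)
save("l1",vision.get_image("wrist"))
q=quat([0,0,-1],[0,1,0]); bot.move_pose([.43,.0,.26],q)
bot.sleep(.2)
import pickle
c=vision.calibration("wrist"); im=vision.get_image("wrist"); save("e1",im); pickle.dump(c,open("e1.pkl","wb"))
cv2.imwrite("pics/e1z.png",cv2.resize(im[60:300,150:480,::-1],None,fx=2.4,fy=2.4,interpolation=cv2.INTER_CUBIC))
print(current_clock()-t,current_clock())
```

```text
True [ 0.4882 -0.3015  0.0138] [-0.9423  0.2062  5.9065]
3.2667 24.325
```

View pics/e1z.png

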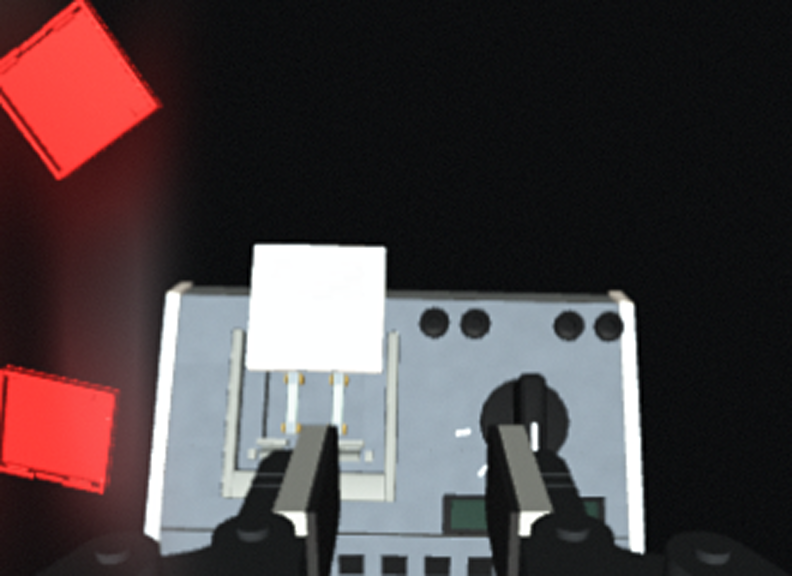

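View pics/l1.png

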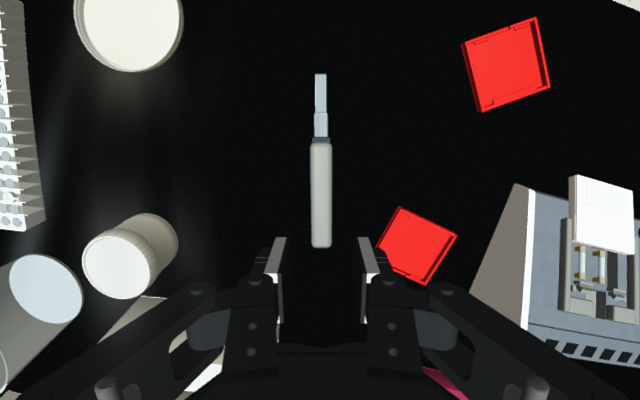

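Both fuses are visible with the cover's edge at zoomed row 371. I'll measure the cover's position against the fuse well.

Run:
```python
from h import *
import pickle
c=pickle.load(open("e1.pkl","rb"))
z=lambda x,y:(x/2.4+150-.5,y/2.4+60-.5)
for h in (5,10,12,15): print(h,onpanel(c,[z(248,370),z(384,372),z(255,244),z(386,246)],h).round(1).tolist())
print("fuse caps",onpanel(c,[z(295,374),z(339,374),z(291,428),z(341,428)],0).round(1).tolist())
print("well/bars",onpanel(c,[z(237,328),z(393,331),z(392,500)],8).round(1).tolist())
# pointer
print("pointer",onpanel(c,[z(535,425),z(535,445)],32)-[8,100,0])
im=vision.get_image("scene");cv2.imwrite("pics/e2z.png",cv2.resize(im[175:245,285:385,::-1],None,fx=8,fy=8,interpolation=cv2.INTER_CUBIC))
```

```text
5 [[-14.8, -32.3, 5.0], [-15.0, 32.6, 5.0], [-78.4, -33.1, 5.0], [-78.5, 32.0, 5.0]]
10 [[-13.8, -31.2, 10.0], [-14.1, 32.8, 10.0], [-76.6, -32.1, 10.0], [-76.7, 32.2, 10.0]]
12 [[-13.5, -30.8, 12.0], [-13.7, 32.9, 12.0], [-75.9, -31.6, 12.0], [-76.0, 32.3, 12.0]]
15 [[-12.9, -30.2, 15.0], [-13.1, 33.0, 15.0], [-74.8, -31.0, 15.0], [-74.9, 32.4, 15.0]]
fuse caps [[-14.1, -10.5, 0.0], [-14.5, 10.8, -0.0], [11.9, -11.1, -0.0], [11.5, 12.7, -0.0]]
well/bars [[-34.6, -38.3, 8.0], [-34.4, 36.6, 8.0], [44.8, 37.8, 8.0]]
pointer [[ 4.3439 -0.2182 32.    ]
 [13.01   -0.3861 32.    ]]
```

View pics/e2z.png

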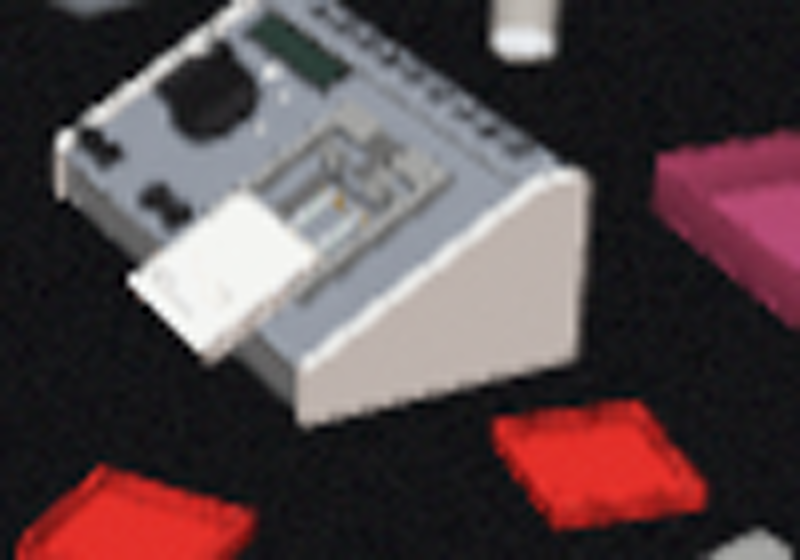

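The cover's upper wall is at panel x≈-14, just level with the lower fuse ends, so it isn't clearly out of the way. There is time to spare (24 s used), so I'll take it by its free sides below the surround bars and set it on the worktop in front.

Run:
```python
from h import *
t=current_clock()
q=quat(-n,l)
print(kin.inverse_kinematics(P(-64,.5,0),q), kin.inverse_kinematics(P(-64,.5,80),q))
qd=quat([0,0,-1],l); print(kin.inverse_kinematics([.375,-.04,.012],qd))
eoat.grip(1.0,20)
bot.move_pose(P(-64,.5,70),q)
r=bot.line_to(P(-64,.5,1),q,max_speed=.12,max_force=5); print(r,topanel(current_ee_pos()),current_width()*85,current_force())
save("c1",vision.get_image("wrist"))
im=vision.get_image("scene");cv2.imwrite("pics/c1z.png",cv2.resize(im[155:255,265:395,::-1],None,fx=6,fy=6,interpolation=cv2.INTER_CUBIC))
print(current_clock()-t)
```

```text
[-0.2614 -0.3285  2.2861  0.1909  0.682  -1.93  ] [-0.2974 -0.6566  2.3409  0.1684  0.9571 -1.9103]
[-0.2043 -0.1528  2.0757 -0.      1.2187 -1.7553]
False [[-62.8286   0.5393   1.4482]] 85.07215360326023 [0.0282 0.3929 0.7832]
2.2166999999999994
```

View pics/c1.png

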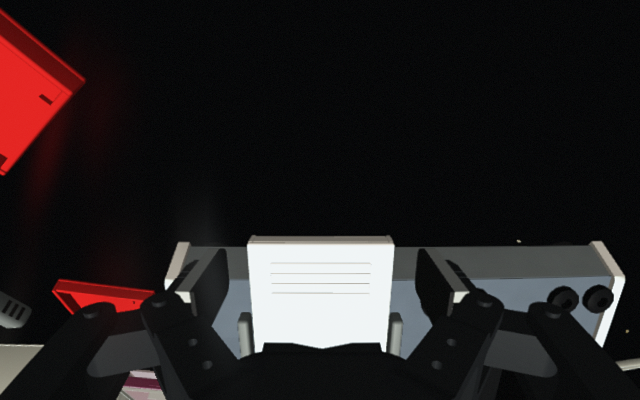

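View pics/c1z.png

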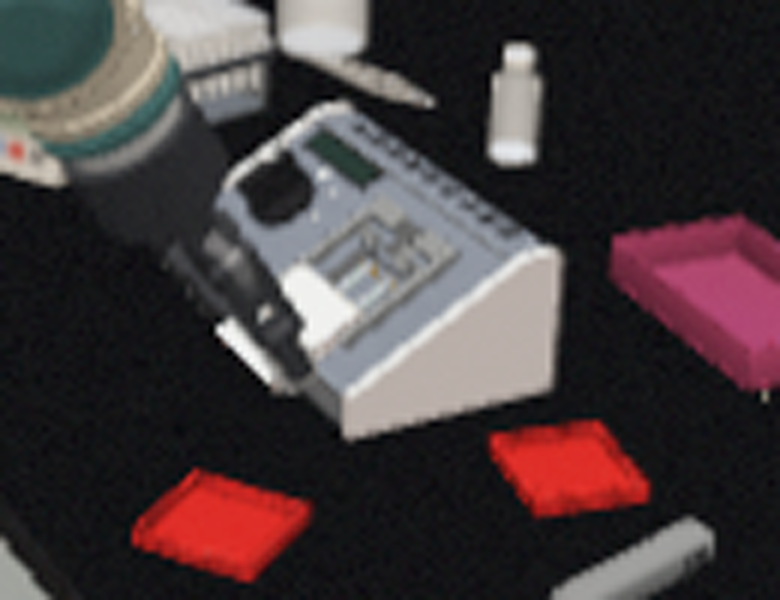

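The jaws straddle the cover evenly, with gaps of about 23 and 27 px. Closing, then lifting clear.

Run:
```python
from h import *
t=current_clock()
q=quat(-n,l)
eoat.grip(0.0,25); print("w",current_width()*85,current_force())
r=bot.line_to(P(-64,.5,22),q,max_speed=.08,max_force=15); print(r,current_width()*85,current_force())
r=bot.line_to(P(-100,.5,35),q,max_speed=.15); print(current_width()*85,current_force(),current_ee_pos())
save("c2",vision.get_image("wrist"))
im=vision.get_image("scene");cv2.imwrite("pics/c2z.png",cv2.resize(im[155:255,265:395,::-1],None,fx=6,fy=6,interpolation=cv2.INTER_CUBIC))
print(current_clock()-t,current_clock())
```

```text
w 62.706315869854286 [-5.5021 -0.4724  6.118 ]
False 62.887622791525885 [-0.203  -0.869  -0.1879]Traceback (most recent call last):
  File "<stdin>", line 6, in <module>
plant.MotionError: the arm cannot follow that straight line within its joint ranges
```

Run:
```python
from h import *
t=current_clock()
qd=quat([0,0,-1],l)
bot.line_to([.40,-.047,.11],qd,max_speed=.12)
bot.line_to([.37,-.04,.03],qd,max_speed=.15)
bot.sleep(.15)
r=bot.line_to([.37,-.04,.002],qd,max_speed=.03,max_force=3); print(r,current_ee_pos(),current_force(),current_width()*85)
save("c3",vision.get_image("wrist"))
im=vision.get_image("scene");cv2.imwrite("pics/c3z.png",cv2.resize(im[155:275,235:395,::-1],None,fx=5,fy=5,interpolation=cv2.INTER_CUBIC))
print(current_clock()-t,current_clock())
```

```text
True [ 0.3697 -0.0399  0.0022] [-0.7098 -0.3451  4.7585] 63.30552717010376
2.6584000000000003 29.9917
```

View pics/c3.png

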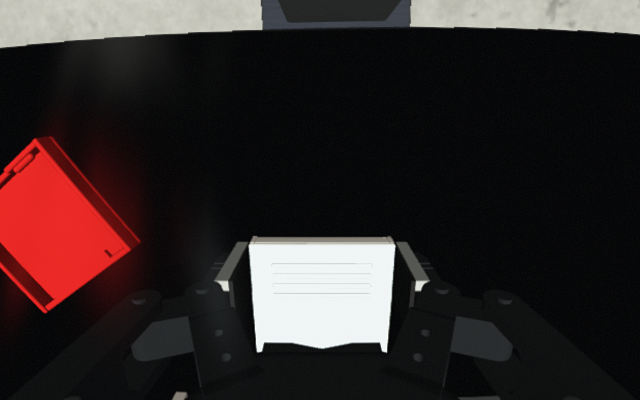

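View pics/c3z.png

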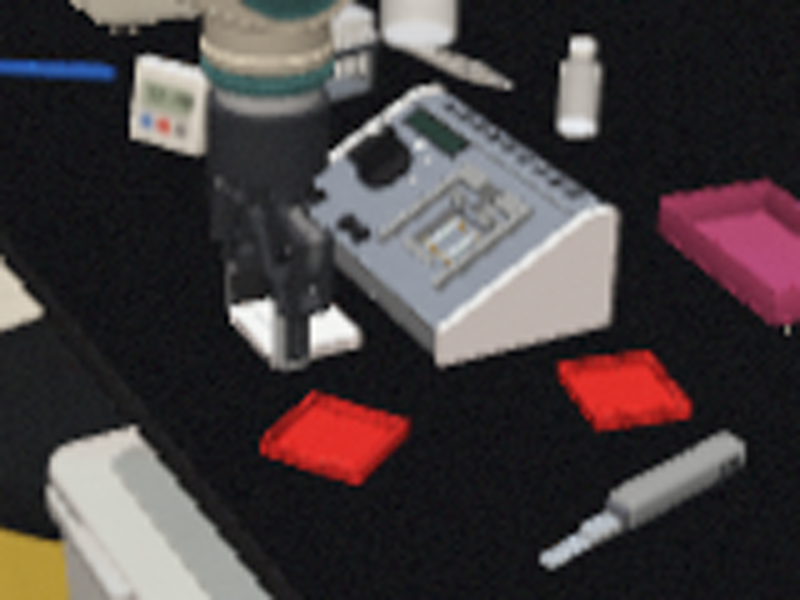

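The cover is down on the worktop in front of the supply, clear of the red decoy, with both fuses open. I'll release, back off and check once more.

Run:
```python
from h import *
t=current_clock()
eoat.grip(1.0); 
qd=quat([0,0,-1],l)
bot.line_to([.37,-.04,.15],max_speed=.2)
bot.move_pose([.40,.03,.28],quat([0,0,-1],[0,1,0])); bot.sleep(.5)
im=vision.get_image("wrist"); save("f1",im)
im=vision.get_image("scene");cv2.imwrite("pics/f1z.png",cv2.resize(im[155:275,235:395,::-1],None,fx=5,fy=5,interpolation=cv2.INTER_CUBIC))
print(current_force(),current_clock())
```

```text
[ 0.0328  0.1901 -0.6962] 32.4917
```

View pics/f1.png

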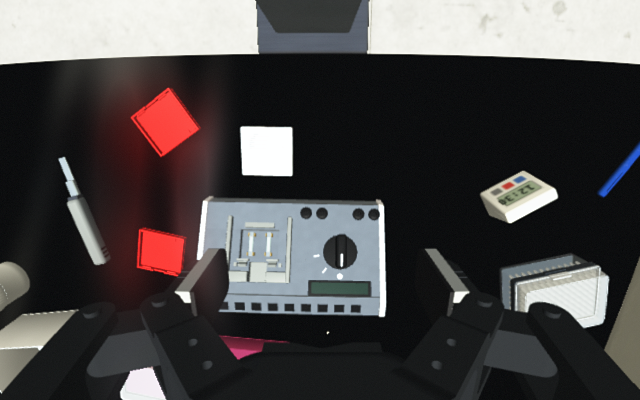

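View pics/f1z.png

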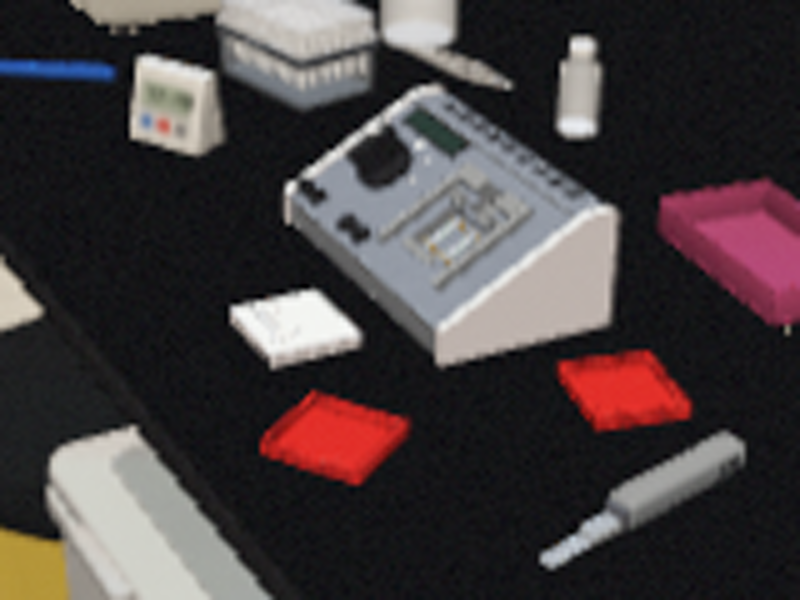

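The wrist view shows the pointer (341,259) in line with the white dot (340,276), both fuses open at (262,243), the cover flat at (267,151), the tool lying at (83,212) and the bystanders in place. Handing in.

```bash
python3 -c "
from plant import order,current_clock
order.hand_in();print(current_clock())"
```

```text
the job is handed in; nothing more can be done
the job is handed in; nothing more can be done
```

The job is done and handed in at about 32.5 s of the 64 s allowed; the hand-in reported no verdict.

- **Switch:** I turned it from 0.70 rad to off. The last picture shows the pointer in line with the single white dot; before that it measured about 0.02 rad from off.
- **Cover:** I levered it up at the notch with the pry tool until it snapped off and slid down the slope. It stopped with its upper edge at panel x ≈ -14 mm, right beside the lower fuse ends, so I did not count that as open.
- **Extra step:** After laying the tool down, I took the cover by its sides with the gripper and set it flat on the worktop in front of the supply.
- **Tool:** It lies on the worktop, within a millimetre or two of where I picked it up.
- **Last checks:** Both fuses lie open, the gripper is clear of everything, and the red look-alikes and the bystanders in view look where they were. The petri dish and part of the jar were outside the last pictures.
- **Measurements that disagreed:** The arm settled up to 1.5 mm from its commanded positions. A seam I first took for the panel's upper edge lay about 6 mm lower. The levering was not affected; the highest force I read was about 14 N.

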